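# Switch off the egg cooker and lift the egg out with tongs

### The arm

A 6-joint arm with a two-finger parallel gripper is mounted at the origin on a cart in front of the work surface, level with it; the furniture and walls round the work are solid. World frame = base frame: x ahead of the robot, y to its left, z up, the work surface at z = 0. Lengths are in m, angles in rad, forces in N, time in s.
With the tool pointing down it reaches from about 0.35 to 0.85 m from the base axis. Payload 8.1 kg.
Tool frame: the origin (TCP) lies at the very end of the fingers, on their centre line; the grasp point (between the pads) lies pinch_z behind it (pinch_z is the distance from the TCP to the grasp point, in m); z points along the fingers, y is the line along which they close (so a half turn about z gives the same grasp; the last joint's range is limited). The gripper opens to 93 mm and grips with 3 to 60 N. Pads are 15 mm wide; open, the fingers measure 128 mm over their backs; the gripper's body (75 mm by 188 mm) begins 65 mm behind the grasp point.
Start: joints at [-1.344, 0.13, 1.488, -0, 1.523, -0.085], TCP at [0.184, -0.571, 0.186] pointing down, gripper open.
Joint ranges: [-2.96, 2.96], [-0.89, 2.26], [0.02, 2.5], [-1.34, 4.48], [0, 2.73], [-2.66, 2.66]. Speed limits (rad/s): [2.39, 2.39, 2.79, 3.14, 3.14, 3.14].

### API

Orientations are given as [roll, pitch, yaw] about the fixed x, y, z axes, in that order (R = Rz(yaw) Ry(pitch) Rx(roll)).
In Python, from plant import * gives the robot as it stands. The module is installed in compiled form; this text tells all that it offers.
- The arm moves only by the shell command python3 -m handwheel 'ROWS' [OPENING] [FORCE]. ROWS is JSON, a list of rows, each an object with "offset": the shift along the tool's x, y, z in m, a list of three; "turn": the turn, a rotation vector about the tool's x, y, z in degrees, a list of three. A call has 1 to 10 rows; each row is the pose to reach, as a shift and turn from the pose commanded when the call began, along the tool's axes at that moment; what a row does not reach only later rows make up. A row lasts 1/10 s, in which the tool goes at most 50 mm and 8.59 degrees, less where a joint would pass 70% of its speed; a pose out of reach is approached as far as the arm can. A call with a gripper value outside its range is refused whole. OPENING is the finger opening in m, from 0 to 0.093, set as the call begins (- or left out, the last holds). The fingers move at their own pace and stop on an object; FORCE is the grip in N (left out, the last holds). Time passes only in rows, so rows that repeat a pose let the fingers close. It gives the time, the measured TCP pose, the force, the opening and the grip force at its end, in the units of the state.
- state(): the state, without advancing time (a new reading comes with each control period).
- read_camera(name): name is "scene" or "side" or "wrist"; returns a dict with "color" (480x640x3 uint8, red, green, blue), "intrinsics" (3x3 intrinsics, pixels), "rvec" (rotation vector, rad) and "tvec" (3), from world to camera coordinates, as OpenCV has them. Camera axes: x right, y down, z forward; pixel columns grow to the right and rows downward; lengths in m; the calibration is good to about 2 mm. A picture is of the moment at which its call begins. There is no depth.
- finish_job(): hands the job in; it is judged then, once.
The state is a dict: "time": time; "joint_positions": joint angles; "joint_vel": joint speeds; "tau": joint torques, N m; "tcp_pos": TCP position; "tcp_rot": TCP orientation; "wrist_force": force on the tool from outside, world axes, zero at the start; "wrist_torque": the same for the moment, N m; "gripper_width": finger opening in m; "grip_force": force on a finger pad.
Only numpy, scipy, OpenCV 4.12 (cv2) and the standard library are available. Lean on these libraries where they do the work, as an engineer would, in place of code of your own. Each camera call takes 0.05 s, during which the arm holds its last target. There are 200 camera calls.

### The job

The egg is done: turn the egg cooker's dial anticlockwise past its clicks until it rests in the off position at the end of its travel. Then pick up the kitchen tongs, close them gently on the hot egg (never touch it with the fingers, never crush or drop it) and lift it about ten centimetres out of the rack. Finish while holding it still up there in the tongs, and leave the mug, the plates, the spice jar and the cooker's clear lid where they stand.

Things in the scene. Friction and masses are not known exactly. Their poses are not given: they have to be found in the camera images.
- egg_cooker: white electric egg cooker, fixed. Round bowl, 172 mm diameter, rim 62 mm high; at its -x side a control deck 110 mm wide, its top 30 mm high, ending 195 mm from the bowl's centre, and a neck 42 mm high up to 94 mm from it. A steel wire rack with three egg seats lies on the bowl, wire tops 70 mm high. Origin: on the worktop under the bowl's centre; x from deck to bowl, z up.
- dial (a joint): angle of the black dial on the deck, rad. Four click positions: 0 = off (end stop), 0.45 low, 0.9 medium, 1.35 high; it grows CLOCKWISE seen from above, so anticlockwise switches off. It resists up to about 0.15 N m before each click (crests at 0.22, 0.67, 1.12) and then drops into the next position by itself. It starts at 0.85 to 1.35; off is below 0.1.
- dial_grip (a point): point on the dial's upright axis, 47 mm above the worktop, 140 mm from the bowl's centre. A round skirt 48 mm across (top 35 mm high) carries a bar grip 44 mm long, 13 mm thick, reaching up to 54 mm. Direction of the bar's line in the world = yaw of the cooker + 0.65 - dial angle (rad, anticlockwise from +x); the white pointer line is on its front end.
- egg: brown hen's egg, 60 g, 44 mm thick, 57 mm tall, standing blunt end down in one rack seat. Origin: middle of its lower end, 62 mm above the worktop; z up along the egg. It cracks if pressed with more than about 45 N from each side.
- egg_middle (a point): middle of the egg's thickest part, 25 mm above its lower end, 87 mm above the worktop while it stands in its seat, 17 mm above the rack wires; the place for the tongs to close on.
- egg_seat (a point): centre of the rack seat in which the egg stands, level with the top of the wires, 70 mm above the worktop, 42 mm from the bowl's centre.
- tongs: steel spring tongs, grey sleeves and heads, 285 mm long, 130 g, lying flat, sprung open. Origin: on the centre line at the underside, between the sleeves, within 8 mm of the centre of mass; x along the centre line, hinge end at -138 mm (hanging loop to -159), head ends at +128; y to the left arm; z up. Arms 26 mm high (z 0 to 26). Squeezed, they close evenly on both sides.
- tongs_grip (a point): point on the centre line midway between the sleeves, 13 mm above the tongs' underside: the place to grip across. Sleeves run from 55 mm behind to 45 mm ahead of it; 58 mm over the sleeves here when open, about 41 mm when closed on the egg. Squeezing here takes 8 N to begin, 10 N when the heads reach the egg; the sleeves move 0.54 times as far as the heads.
- tongs_tips (a point): point midway between the two heads, on the centre line, 105 mm ahead of tongs_grip and level with it; bring it to the middle of the egg before closing. The heads are shallow cups 24 mm high and 45 mm long; open, the gap between them is 75 mm in the middle, 65 mm at the cups' edges, 83 mm over their backs.
- tongs_left (a joint): closing angle of the left arm, rad: 0 = sprung open, about 0.065 when the heads touch the egg, 0.15 at most. The right arm always moves alike.
- tongs_right: right arm of the tongs, carried by tongs; its origin lies at the hinge end, at the underside.
- mug: white speckled mug, 95 mm high, bystander; origin under its middle.
- plates: stack of small white plates, 130 mm across, 33 mm high, bystander; origin under its middle.
- jar: spice jar with a red cap, 45 mm across, 106 mm high, bystander; origin under its middle.
- dome_lid: the cooker's clear dome lid with a white knob, 164 mm across, 97 mm high, set aside, bystander; origin under its middle.

How it is judged:
By the outcome, as a careful person would: the job done as asked, in the order asked, and still so for the second after the job is handed in, while the arm keeps its last pose, push and grip.
It also fails if it takes over 58 s, if anything falls off the work surface, if the arm or the gripper's body presses on something with over 40 N, if the wrist force passes 120 N, or if a joint passes its speed limit or range.

## Working session

There is one attempt and no reset: what is moved stays moved. The work goes in short steps, Python scripts to look and compute and a shell command to move; the robot and the scene stay as the last step left them, time stands still between calls to the robot, and variables do not carry over. Pictures are saved under pics/ and viewed, at most 12 in all, crops included, and the job is handed in when it is done.

```bash
mkdir -p pics; cat > h.py <<'E'
from plant import *
import numpy as np, cv2
from scipy.spatial.transform import Rotation as R
def snap(n,f,crop=None,scale=1):
    c=read_camera(n); im=c["color"][:,:,::-1].copy()
    np.savez('pics/'+f+'.npz',K=c["intrinsics"],r=c["rvec"],t=c["tvec"]); cv2.imwrite('pics/'+f+'_raw.png',im)
    if crop: x0,y0,x1,y1=crop; im=im[y0:y1,x0:x1]
    im=cv2.resize(im,None,fx=scale,fy=scale,interpolation=cv2.INTER_CUBIC); cv2.imwrite('pics/'+f+'.png',im)
def ray(f,u,v):
    d=np.load('pics/'+f+'.npz'); Rm=R.from_rotvec(d['r'].ravel()).as_matrix()
    return -Rm.T@d['t'].ravel(), Rm.T@np.linalg.solve(d['K'],[u,v,1])
def atz(f,u,v,z):
    o,d=ray(f,u,v); return o+d*(z-o[2])/d[2]
def proj(f,P):
    d=np.load('pics/'+f+'.npz'); return cv2.projectPoints(np.array(P,float).reshape(-1,1,3),d['r'],d['t'],d['K'],None)[0].reshape(-1,2)
E
python3 - <<'E'
from h import *
snap('scene','s0',None,1.25); snap('side','d0',None,1.25)
s=state(); print(s)
for f in('s0','d0'): print(ray(f,320,240))
E
ls
```

```text
{'time': 0.1, 'joint_positions': array([-1.34444393e+00,  1.31099283e-01,  1.48917825e+00,  6.88307092e-07,
        1.52296683e+00, -8.54070646e-02]), 'joint_vel': array([ 0.00138316, -0.00152705, -0.00237562,  0.00025748,  0.00134012,
       -0.00060212]), 'tau': array([ 1.17835851e-03, -5.61342359e+01, -4.93096519e+01,  7.70876929e-02,
        2.92221206e-02, -5.52129973e-05]), 'tcp_pos': array([ 0.18393134, -0.57052266,  0.18467991]), 'tcp_rot': array([-3.13994703e+00, -1.41580459e-04,  3.11759310e-01]), 'wrist_force': array([-0.6121489 , -0.09294483, -0.98437685]), 'wrist_torque': array([0.00994845, 0.04624777, 0.00896242]), 'grip_force': 0.0, 'gripper_width': 0.09312401577673814}
(array([-0.16607679,  1.01492793,  0.92941792]), array([ 0.42291886, -0.73379386, -0.53168779]))
(array([ 0.63614484, -1.59794964,  1.10525955]), array([-0.0908724 ,  0.80847934, -0.58192302]))
h.py
pics
```

View pics/s0.png

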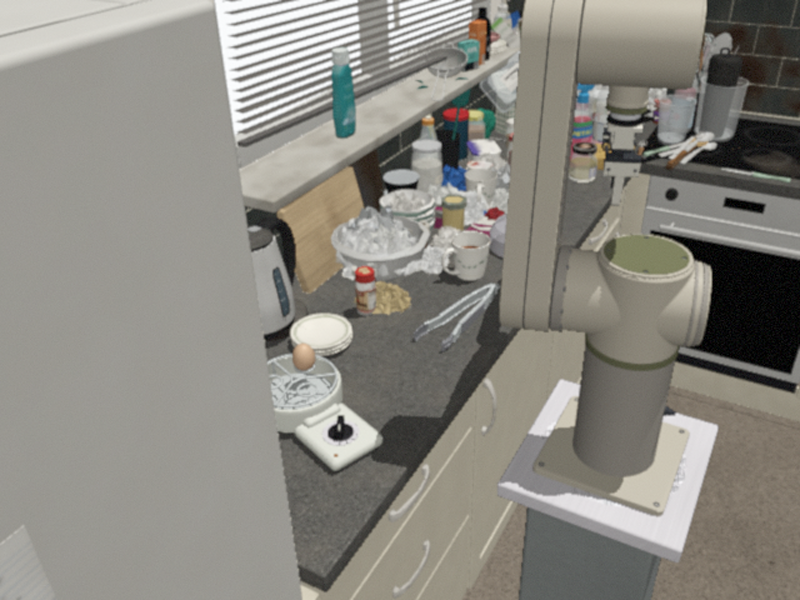

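View pics/d0.png

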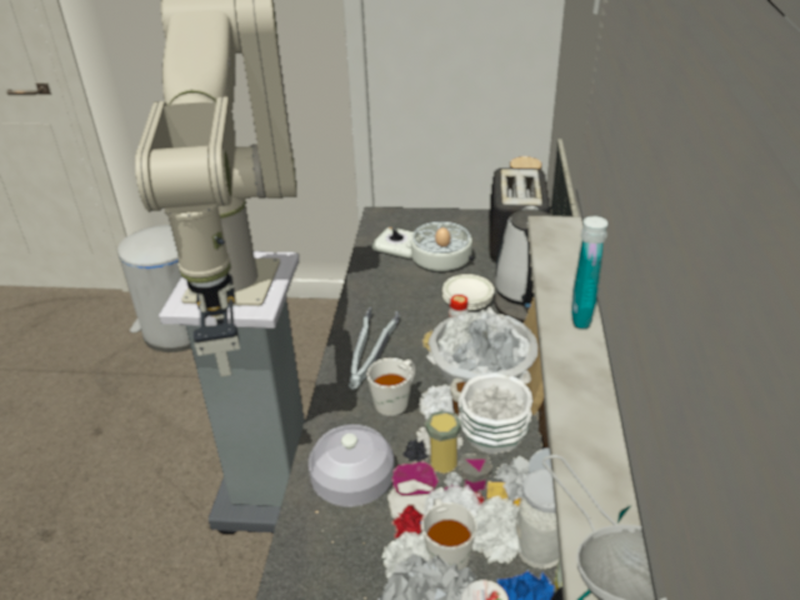

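The scene view shows the dial at about (340,428), the egg at (303,356), tongs heads at (419,335)/(447,345) and the hinge at (493,288). In the side view the dial is at (396,236), the egg at (443,237), tongs heads at (368,315)/(396,318) and the hinge at (355,382). All of these are in the 1.25x pictures.

```bash
python3 - <<'E'
from h import *
for n,a,b,z in [('dial',(340,425),(396,235),.05),('egg',(303,356),(443,237),.09),('headA',(419,335),(396,318),.013),('headB',(447,345),(368,315),.013),('hinge',(493,288),(355,382),.013),('mug',(468,275),(391,408),.0),('jar',(366,268),(459,300),.106),('plates',(322,330),(468,290),.033)]:
    print(n,atz('s0',a[0]/1.25,a[1]/1.25,z).round(3),atz('d0',b[0]/1.25,b[1]/1.25,z).round(3))
snap('wrist','w0'); o,d=ray('w0',320,240); s=state(); Rt=R.from_euler('xyz',s['tcp_rot']); print('cam in tool',Rt.inv().apply(o-s['tcp_pos']),Rt.inv().apply(d))
print(np.load('pics/w0.npz')['K'], Rt.as_matrix().round(3))
E
```

```text
dial [0.428 0.207 0.05 ] [0.431 0.184 0.05 ]
egg [0.568 0.113 0.09 ] [0.567 0.112 0.09 ]
headA [ 0.459 -0.146  0.013] [ 0.463 -0.158  0.013]
headB [ 0.389 -0.14   0.013] [ 0.391 -0.149  0.013]
hinge [ 0.394 -0.394  0.013] [ 0.394 -0.4    0.013]
mug [ 0.481 -0.443  0.   ] [ 0.481 -0.464  0.   ]
jar [ 0.621 -0.204  0.106] [ 0.619 -0.202  0.106]
plates [ 0.636 -0.043  0.033] [ 0.64  -0.055  0.033]
cam in tool [ 8.17970241e-02  1.73198174e-04 -1.99629161e-01] [-0.29426192  0.00095653  0.95574483]
[[431.93464028   0.         319.4904779 ]
 [  0.         431.93464028 237.34539462]
 [  0.           0.           1.        ]] [[ 0.952  0.307 -0.   ]
 [ 0.307 -0.952  0.001]
 [ 0.    -0.001 -1.   ]]
```

```bash
python3 -c "
import plant;print([n for n in dir(plant) if n[0]!='_'], getattr(plant,'pinch_z',None))"
python3 -m handwheel '[{"offset":[0.02,-0.02,-0.05],"turn":[0,0,0]},{"offset":[0.06,-0.05,-0.08],"turn":[0,0,0]},{"offset":[0.10,-0.08,-0.1],"turn":[0,0,0]},{"offset":[0.14,-0.10,-0.12],"turn":[0,0,0]},{"offset":[0.18,-0.13,-0.14],"turn":[0,0,0]},{"offset":[0.22,-0.16,-0.16],"turn":[0,0,0]},{"offset":[0.25,-0.18,-0.165],"turn":[0,0,0]},{"offset":[0.28,-0.2,-0.165],"turn":[0,0,0]},{"offset":[0.29,-0.21,-0.165],"turn":[0,0,0]},{"offset":[0.29,-0.21,-0.165],"turn":[0,0,0]}]'
python3 -c "
from h import *
snap('wrist','w1',None,1.25)"
```

```text
['PlanningError', 'finish_job', 'pinch_z', 'read_camera', 'state'] 0.0188
time: 1.15
tcp_pos: [0.3964, -0.2807, 0.3506]
tcp_rot: [-3.141, 0.0, 0.315]
wrist_force: [-0.5, -0.7, 1.2]
gripper_width: 0.0928
grip_force: 0.0
```

View pics/w1.png

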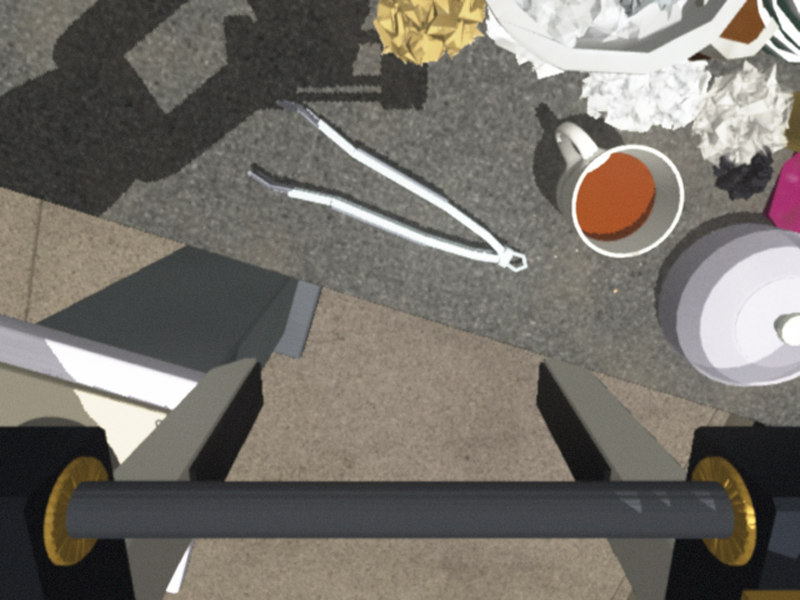

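The tongs are clear in view, with head ends at (282,103) and (250,172), the hinge at about (503,258) and the loop tip at (526,263). The mug rim is centred at (628,200).

```bash
python3 - <<'E'
from h import *
f='w1'; P=lambda u,v,z=.02: atz(f,u/1.25,v/1.25,z)
a,b,h,l=P(282,103),P(250,172),P(503,258),P(525,262,.013)
print(a,b,h,l); m=(a+b)/2
d=m-l; print('len',np.linalg.norm(d),'want ~.287', 'gap',np.linalg.norm(a-b),'yaw',np.arctan2(d[1],d[0]))
u=d/np.linalg.norm(d); print('grip from heads',m-u*.128,'from loop',l+u*.159)
print('mug',P(628,200,.095))
s0=[(0.43,0.19)]
for uv in [(441,245)]: print('bowl',atz('d0',uv[0]/1.25,uv[1]/1.25,.062))
E
```

```text
[ 0.46670961 -0.14361295  0.02      ] [ 0.39667043 -0.13008527  0.02      ] [ 0.39330989 -0.391362    0.02      ] [ 0.39531415 -0.41598869  0.013     ]
len 0.28158676640597446 want ~.287 gap 0.07133361521013802 yaw 1.4412122579731934
grip from heads [ 0.41515476 -0.2637367   0.01681803] from loop [ 0.41585405 -0.25837051  0.0169526 ]
mug [ 0.4834402  -0.45344685  0.095     ]
bowl [0.56189318 0.11642593 0.062     ]
```

```bash

python3 -m handwheel '[{"offset":[0.03,-0.03,0],"turn":[0,0,-8]},{"offset":[0.05,-0.06,0],"turn":[0,0,-16]},{"offset":[0.07,-0.1,0],"turn":[0,0,-24]},{"offset":[0.09,-0.14,0],"turn":[0,0,-32]},{"offset":[0.11,-0.18,0],"turn":[0,0,-40]},{"offset":[0.13,-0.22,0],"turn":[0,0,-48]},{"offset":[0.15,-0.25,0],"turn":[0,0,-56]},{"offset":[0.165,-0.275,0],"turn":[0,0,-64]},{"offset":[0.173,-0.292,0],"turn":[0,0,-72]},{"offset":[0.173,-0.292,0],"turn":[0,0,-72]}]' 0.04
python3 -c "
from h import *
snap('wrist','w2',None,1.25)"
```

```text
time: 2.2
tcp_pos: [0.4709, 0.0489, 0.3498]
tcp_rot: [-3.14, 0.0, 1.572]
wrist_force: [-0.6, -0.6, 0.2]
gripper_width: 0.0399
grip_force: 0.0
```

View pics/w2.png

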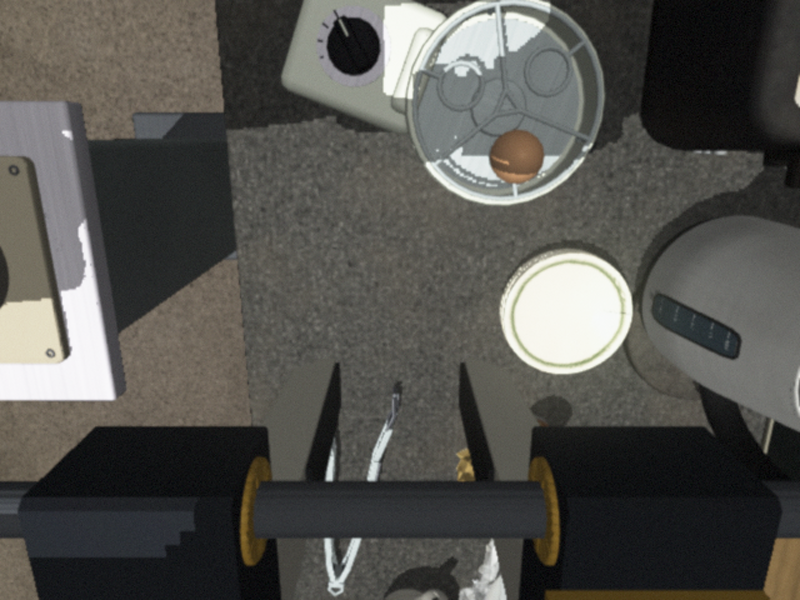

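From above, the dial disc is centred at (352,46), with the white pointer running from (336,12) to (347,35). The bowl rim spans x 407–605 and y 0–204, so its centre is (506,102). The egg outline is centred at (516,157), and the plates are centred at (566,312).

```bash
python3 - <<'E'
from h import *
f='w2'; P=lambda u,v,z=.02: atz(f,u/1.25,v/1.25,z)
D=P(352,46,.04);B=P(506,102,.065);E=P(516,157,.09)
print('dial',D,'bowl',B,'egg',E,'dial-bowl',np.linalg.norm((D-B)[:2]),'egg-bowl',np.linalg.norm((E-B)[:2]))
yc=np.arctan2(*(B-D)[1::-1]); print('yawc',yc, 'egg s0',atz('s0',303/1.25,356/1.25,.087))
p=P(336,12,.052)-P(347,35,.052); a=np.arctan2(p[1],p[0]); print('pointer dir',a,'angle',(yc+.65-a)%np.pi)
print('plates',P(566,312,.033),'kettle',P(640,300,.1))
E
python3 - <<'E'
import cv2
im=cv2.imread('pics/w2_raw.png')[0:110,215:345]
cv2.imwrite('pics/c2.png',cv2.resize(im,None,fx=5,fy=5,interpolation=cv2.INTER_CUBIC))
E
```

```text
dial [0.43048734 0.20247383 0.04      ] bowl [0.56170789 0.15573061 0.065     ] egg [0.56784867 0.11168227 0.09      ] dial-bowl 0.13929738585734558 egg-bowl 0.04447432091752971
yawc -0.3422041253086932 egg s0 [0.57111956 0.10948733 0.087     ]
pointer dir 2.033707590922169 angle 1.4156809373589307
plates [ 0.63972892 -0.04169038  0.033     ] kettle [ 0.68141223 -0.00832869  0.1       ]
```

View pics/c2.png

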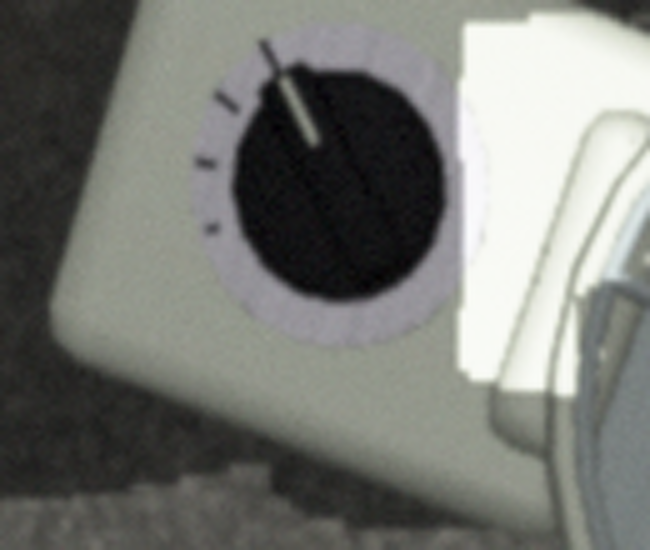

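```bash
python3 -c "
from h import *
print(atz('w2',354.2/1.25,46.5/1.25,.035))"
python3 -m handwheel '[{"offset":[0.03,-0.01,0.03],"turn":[0,0,-8]},{"offset":[0.06,-0.02,0.06],"turn":[0,0,-16]},{"offset":[0.09,-0.03,0.09],"turn":[0,0,-24]},{"offset":[0.12,-0.035,0.12],"turn":[0,0,-30]},{"offset":[0.145,-0.038,0.15],"turn":[0,0,-30.3]},{"offset":[0.153,-0.038,0.19],"turn":[0,0,-30.3]},{"offset":[0.153,-0.038,0.22],"turn":[0,0,-30.3]},{"offset":[0.153,-0.038,0.24],"turn":[0,0,-30.3]},{"offset":[0.153,-0.038,0.25],"turn":[0,0,-30.3]},{"offset":[0.153,-0.038,0.25],"turn":[0,0,-30.3]}]' 0.035
python3 -c "
from h import *
snap('wrist','w3',None,1.25);s=state();print(s['tcp_pos'],s['tcp_rot'])"
```

```text
[0.4319891  0.20279214 0.035     ]
time: 3.25
tcp_pos: [0.4326, 0.2, 0.0992]
tcp_rot: [-3.139, -0.0, 2.093]
wrist_force: [1.0, 0.5, 0.3]
gripper_width: 0.0348
grip_force: 0.0
[0.43346194 0.20058468 0.10071429] [-3.14091885e+00  1.40462071e-04  2.09411427e+00]
```

View pics/w3.png

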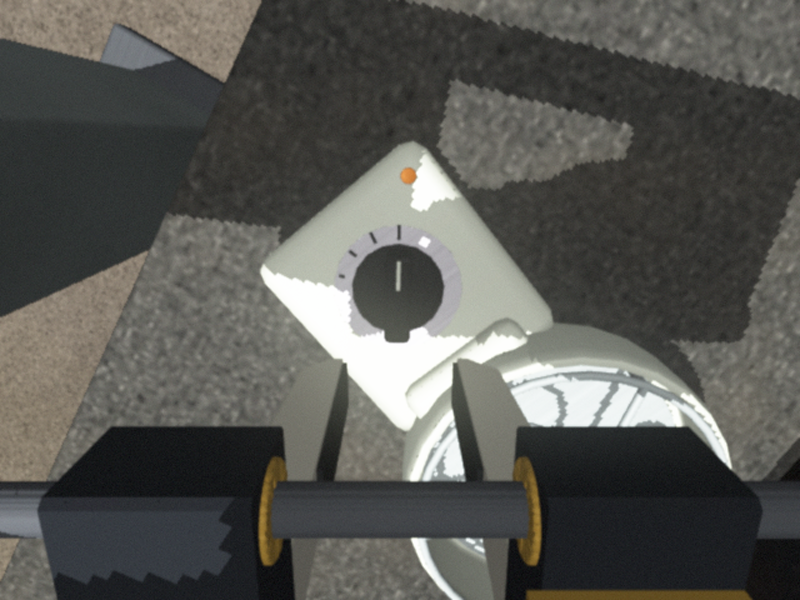

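The pointer runs straight along tool x at pixel column 398, the skirt centre is (398,287), and the fingers are symmetric about it. Lateral alignment is good.

```bash
python3 -c "
from h import *
p=atz('w3',398/1.25,287/1.25,.035);s=state();print(p,R.from_euler('xyz',s['tcp_rot']).inv().apply(p-s['tcp_pos']))"

```

```text
[0.43006926 0.20510675 0.035     ] [ 0.00562161 -0.00063441  0.06571395]
```

```bash

python3 -m handwheel '[{"offset":[0.004,-0.0005,0.02],"turn":[0,0,0]},{"offset":[0.004,-0.0005,0.04],"turn":[0,0,0]},{"offset":[0.004,-0.0005,0.052],"turn":[0,0,0]},{"offset":[0.004,-0.0005,0.058],"turn":[0,0,0]},{"offset":[0.004,-0.0005,0.061],"turn":[0,0,0]},{"offset":[0.004,-0.0005,0.061],"turn":[0,0,0]}]'
python3 -m handwheel '[{"offset":[0,0,0],"turn":[0,0,0]},{"offset":[0,0,0],"turn":[0,0,0]},{"offset":[0,0,0],"turn":[0,0,0]},{"offset":[0,0,0],"turn":[0,0,0]},{"offset":[0,0,0],"turn":[0,0,0]}]' 0 25
```

```text
time: 3.9
tcp_pos: [0.4311, 0.2051, 0.0402]
tcp_rot: [3.141, 0.0, 2.097]
wrist_force: [-0.4, 1.2, -0.3]
gripper_width: 0.0349
grip_force: 0.0
time: 4.4
tcp_pos: [0.4307, 0.2051, 0.0398]
tcp_rot: [3.141, 0.0, 2.097]
wrist_force: [-0.4, -0.3, -0.7]
gripper_width: 0.0015
grip_force: 0.0
```

```bash
python3 -c "
from h import *
snap('wrist','w4',(100,150,540,480),1.6);s=state();print(s['tcp_pos'],s['gripper_width'],s['grip_force'])"
```

```text
[0.43069335 0.20507965 0.03971829] 0.0008805736798571438 0.0
```

View pics/w4.png

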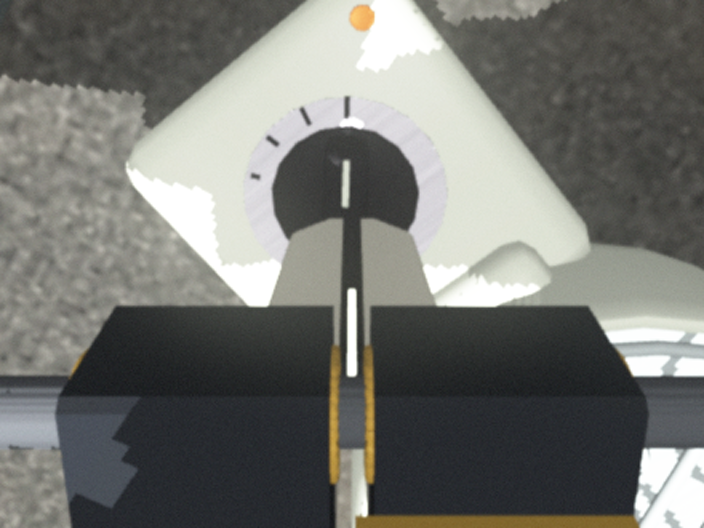

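The closed fingers sit at about (350,225) in the crop and the dial disc is centred at (345,190), so I need to see whether the fingers are beyond the bar's end or above it.

```bash
python3 - <<'E'
from h import *
s=state();Rt=R.from_euler('xyz',s['tcp_rot']);T=s['tcp_pos']
def px(P,f='w4'): return ((proj(f,P)-[100,150])*1.6).round(0).tolist()
print('tcp',px(T),'tcp x+7.5',px(T+Rt.apply([.0075,0,0])),'pad edge -',px(T+Rt.apply([-.0075,0,0])))
for z in(.035,.054): print(z,[px(np.r_[(T+Rt.apply([dx,0,0]))[:2],z]) for dx in(-.022,0,.022)])
print('skirt edges',px(np.r_[(T+Rt.apply([.024,0,0]))[:2],.035]),px(np.r_[(T+Rt.apply([0,.024,0]))[:2],.035]),px(np.r_[(T+Rt.apply([0,-.024,0]))[:2],.035]))
# image skirt in w4 : widest at y~195 left 272 right 419, top 127
for z in(.03,.035): 
  q=[atz('w4',u/1.6+100,v/1.6+150,z) for u,v in((272,195),(419,195),(345,127))]
  print(z,np.linalg.norm(q[0]-q[1]),[Rt.inv().apply(a-T).round(4) for a in q])
E
```

```text
tcp [[347.0, 201.0]] tcp x+7.5 [[347.0, 178.0]] pad edge - [[347.0, 223.0]]
0.035 [[[347.0, 259.0]], [[347.0, 195.0]], [[347.0, 129.0]]]
0.054 [[[347.0, 287.0]], [[347.0, 219.0]], [[347.0, 147.0]]]
skirt edges [[347.0, 122.0]] [[423.0, 195.0]] [[271.0, 195.0]]
0.03 0.04768997137492925 [array([-0.0018, -0.0244,  0.0097]), array([-0.0018,  0.0233,  0.0097]), array([ 0.0211, -0.0006,  0.0097])]
0.035 0.0465519071632293 [array([ 0.0001, -0.0238,  0.0047]), array([0.0002, 0.0228, 0.0047]), array([ 0.0225, -0.0006,  0.0047])]
```

```bash
python3 - <<'E'
from h import *
# finger tip front edge as drawn, w3 (open 35mm) : inner corners ~ (347,362),(455,362) outer (315,362)
d=np.load('pics/w3.npz')
T=np.array([0.43346194,0.20058468,0.10071429]);Rt=R.from_euler('xyz',[-3.1409,0,2.0941])
for x in(.0075,-.0075):
  for y in(.0175,.035):
    for z in(0,-.01,-.02,-.03): print(x,y,z,(proj('w3',T+Rt.apply([x,y,z]))*1.25).round(0).tolist())
E
python3 -m handwheel '[{"offset":[0,0,0.001],"turn":[0,0,0]},{"offset":[0,0,0.002],"turn":[0,0,0]},{"offset":[0,0,0.002],"turn":[0,0,0]}]'
```

```text
0.0075 0.0175 0 [[444.0, 328.0]]
0.0075 0.0175 -0.01 [[446.0, 337.0]]
0.0075 0.0175 -0.02 [[448.0, 347.0]]
0.0075 0.0175 -0.03 [[450.0, 359.0]]
0.0075 0.035 0 [[489.0, 328.0]]
0.0075 0.035 -0.01 [[493.0, 337.0]]
0.0075 0.035 -0.02 [[497.0, 347.0]]
0.0075 0.035 -0.03 [[502.0, 359.0]]
-0.0075 0.0175 0 [[443.0, 363.0]]
-0.0075 0.0175 -0.01 [[445.0, 374.0]]
-0.0075 0.0175 -0.02 [[447.0, 386.0]]
-0.0075 0.0175 -0.03 [[449.0, 399.0]]
-0.0075 0.035 0 [[487.0, 363.0]]
-0.0075 0.035 -0.01 [[491.0, 374.0]]
-0.0075 0.035 -0.02 [[495.0, 386.0]]
-0.0075 0.035 -0.03 [[500.0, 399.0]]
time: 4.75
tcp_pos: [0.4305, 0.205, 0.0374]
tcp_rot: [-3.141, -0.0, 2.097]
wrist_force: [0.3, -0.6, -0.3]
gripper_width: 0.0004
grip_force: 0.0
```

```bash

python3 -m handwheel '[{"offset":[0,0,0.001],"turn":[0,0,0]},{"offset":[0,0,0.002],"turn":[0,0,0]},{"offset":[0,0,0.003],"turn":[0,0,0]},{"offset":[0,0,0.003],"turn":[0,0,0]}]'
python3 - <<'E'
from h import *
s=state();T=s['tcp_pos'];out=[]
for n in('scene','side'):
    snap(n,n+'5'); im=cv2.imread(f'pics/{n}5_raw.png'); p=proj(n+'5',T)[0]; print(n,p)
    x,y=int(p[0]),int(p[1]); x0,y0=max(x-40,0),max(y-60,0)
    c=cv2.resize(im[y0:y0+100,x0:x0+80],(400,500),interpolation=cv2.INTER_CUBIC)
    q=tuple(int(v) for v in (p-[x0,y0])*5); cv2.line(c,(q[0]-60,q[1]),(q[0]-30,q[1]),(0,0,255),1);cv2.line(c,(q[0]+30,q[1]),(q[0]+60,q[1]),(0,0,255),1); out.append(c)
cv2.imwrite('pics/m5.png',np.hstack(out))
E
```

```text
time: 5.15
tcp_pos: [0.4305, 0.205, 0.0344]
tcp_rot: [-3.141, -0.0, 2.097]
wrist_force: [0.3, 0.4, -0.4]
gripper_width: 0.0002
grip_force: 0.0
scene [271.81778525 344.50838722]
side [317.47096101 188.79116203]
```

View pics/m5.png

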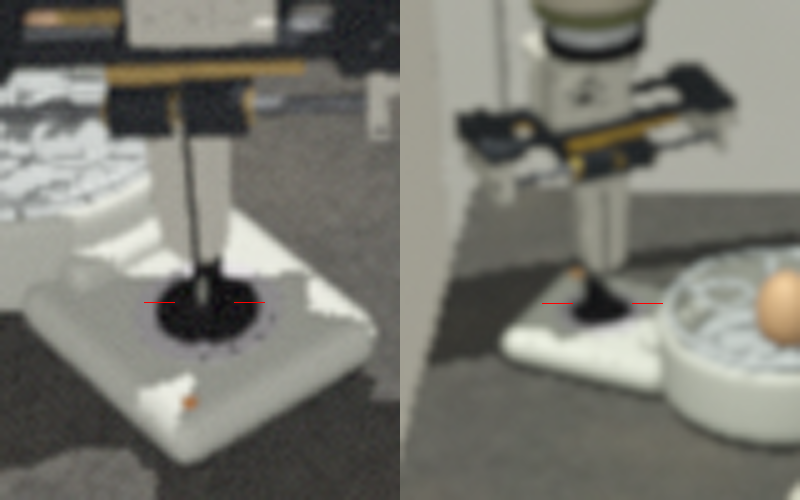

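The crops show the closed fingertips (scene about (195,262), side about (603,268)) ending above the bar and well above the reported TCP (red marks at y≈302). The real tips are roughly 25–30 mm short of the reported TCP, so I'll measure the gap by touching the bar's top gently.

```bash
python3 - <<'E'
from h import *
T=np.array([.4305,.205,.0344])
for z in(.054,.06,.065,.07): print(z,(proj('scene5',[*T[:2],z])-proj('scene5',T))[0]*5,(proj('side5',[*T[:2],z])-proj('side5',T))[0]*5)
E
python3 -m handwheel '[{"offset":[0,0,0.001],"turn":[0,0,0]},{"offset":[0,0,0.002],"turn":[0,0,0]},{"offset":[0,0,0.003],"turn":[0,0,0]},{"offset":[0,0,0.004],"turn":[0,0,0]},{"offset":[0,0,0.004],"turn":[0,0,0]}]'

```

```text
0.054 [ -3.01249081 -33.89782692] [ -0.81234252 -23.65144673]
0.06 [ -3.94428293 -44.3827479 ] [ -1.0628236  -30.94423225]
0.065 [ -4.72425712 -53.15934892] [ -1.27220969 -37.04053254]
0.07 [ -5.50741629 -61.97178882] [ -1.48219108 -43.15416497]
time: 5.75
tcp_pos: [0.4306, 0.205, 0.0305]
tcp_rot: [-3.141, -0.0, 2.097]
wrist_force: [0.1, -0.6, -0.1]
gripper_width: 0.0004
grip_force: 0.0
```

```bash
for i in 1; do
python3 -m handwheel '[{"offset":[0,0,0.001],"turn":[0,0,0]},{"offset":[0,0,0.002],"turn":[0,0,0]},{"offset":[0,0,0.002],"turn":[0,0,0]}]'
done
```

```text
time: 6.05
tcp_pos: [0.4306, 0.205, 0.0285]
tcp_rot: [-3.141, -0.0, 2.097]
wrist_force: [-0.2, 0.5, 0.0]
gripper_width: 0.0006
grip_force: 0.0
```

```bash

python3 -m handwheel '[{"offset":[0,0,0.001],"turn":[0,0,0]},{"offset":[0,0,0.0015],"turn":[0,0,0]},{"offset":[0,0,0.0015],"turn":[0,0,0]}]'
```

```text
time: 6.35
tcp_pos: [0.4306, 0.205, 0.027]
tcp_rot: [-3.141, -0.0, 2.097]
wrist_force: [0.1, -0.3, 0.2]
gripper_width: 0.0005
grip_force: 0.0
```

```bash

python3 -m handwheel '[{"offset":[0,0,0.001],"turn":[0,0,0]},{"offset":[0,0,0.0015],"turn":[0,0,0]},{"offset":[0,0,0.0015],"turn":[0,0,0]}]'
python3 -c "
from plant import *
print(state()['wrist_force'],state()['wrist_torque'])"
```

```text
time: 6.65
tcp_pos: [0.4306, 0.205, 0.0255]
tcp_rot: [-3.141, -0.0, 2.097]
wrist_force: [-0.7, -0.3, 0.5]
gripper_width: 0.0004
grip_force: 0.0
[-0.73649765 -0.27355928  0.46142908] [ 0.02558867 -0.10281771 -0.01504325]
```

```bash

python3 -m handwheel '[{"offset":[0,0,0.001],"turn":[0,0,0]},{"offset":[0,0,0.0015],"turn":[0,0,0]},{"offset":[0,0,0.0015],"turn":[0,0,0]}]'
```

```text
time: 6.95
tcp_pos: [0.4306, 0.205, 0.0241]
tcp_rot: [-3.141, -0.0, 2.097]
wrist_force: [-0.2, 0.2, 0.1]
gripper_width: -0.0001
grip_force: 0.0
```

```bash

python3 -m handwheel '[{"offset":[0,0,0.001],"turn":[0,0,0]},{"offset":[0,0,0.0015],"turn":[0,0,0]},{"offset":[0,0,0.0015],"turn":[0,0,0]}]'
```

```text
time: 7.25
tcp_pos: [0.4306, 0.205, 0.0225]
tcp_rot: [-3.141, -0.0, 2.097]
wrist_force: [-0.7, -0.0, -0.0]
gripper_width: 0.0006
grip_force: 0.0
```

```bash

python3 -m handwheel '[{"offset":[0,0,0.001],"turn":[0,0,0]},{"offset":[0,0,0.0015],"turn":[0,0,0]},{"offset":[0,0,0.0015],"turn":[0,0,0]}]'
```

```text
time: 7.55
tcp_pos: [0.4307, 0.2051, 0.0213]
tcp_rot: [3.142, -0.0, 2.097]
wrist_force: [-0.8, -0.2, 1.8]
gripper_width: 0.0005
grip_force: 1.1
```

Contact comes at TCP z = 0.0213 on the bar's top (0.054), so the real fingertips end 32.5 mm behind the reported TCP. I'll back up, open, and go down with that correction.

```bash

python3 -m handwheel '[{"offset":[0,0,-0.01],"turn":[0,0,0]},{"offset":[0,0,-0.01],"turn":[0,0,0]},{"offset":[0,0,-0.01],"turn":[0,0,0]},{"offset":[0,0,-0.01],"turn":[0,0,0]},{"offset":[0,0,-0.01],"turn":[0,0,0]},{"offset":[0,0,0],"turn":[0,0,0]},{"offset":[0,0,0.008],"turn":[0,0,0]},{"offset":[0,0,0.012],"turn":[0,0,0]},{"offset":[0,0,0.0145],"turn":[0,0,0]},{"offset":[0,0,0.0145],"turn":[0,0,0]}]' 0.035
python3 -m handwheel '[{"offset":[0,0,0],"turn":[0,0,0]},{"offset":[0,0,0],"turn":[0,0,0]},{"offset":[0,0,0],"turn":[0,0,0]},{"offset":[0,0,0],"turn":[0,0,0]},{"offset":[0,0,0],"turn":[0,0,0]}]' 0 30
```

```text
time: 8.55
tcp_pos: [0.4302, 0.2049, 0.006]
tcp_rot: [-3.14, -0.0, 2.097]
wrist_force: [0.2, -1.0, 0.4]
gripper_width: 0.0349
grip_force: 0.0
time: 9.05
tcp_pos: [0.429, 0.2039, 0.0066]
tcp_rot: [-3.137, 0.0, 2.097]
wrist_force: [-9.2, -6.4, 8.9]
gripper_width: 0.0127
grip_force: 30.0
```

```bash

python3 -m handwheel '[{"offset":[0,-0.0015,0],"turn":[0,0,0]},{"offset":[0,-0.0015,0],"turn":[0,0,-6]},{"offset":[0,-0.0015,0],"turn":[0,0,-12]},{"offset":[0,-0.0015,0],"turn":[0,0,-18]},{"offset":[0,-0.0015,0],"turn":[0,0,-24]},{"offset":[0,-0.0015,0],"turn":[0,0,-30]},{"offset":[0,-0.0015,0],"turn":[0,0,-36]},{"offset":[0,-0.0015,0],"turn":[0,0,-40]}]'
python3 -c "
from plant import *
s=state();print(s['wrist_force'],s['wrist_torque'])"
```

```text
time: 9.85
tcp_pos: [0.4286, 0.2035, 0.0066]
tcp_rot: [-3.14, -0.001, 2.8]
wrist_force: [-4.8, -4.4, 5.1]
gripper_width: 0.0128
grip_force: 30.0
[-4.75175226 -4.42656388  5.06915483] [-0.88732332  0.64347685  0.05929877]
```

```bash

python3 -m handwheel '[{"offset":[0,0,0],"turn":[0,0,-6]},{"offset":[0,0,0],"turn":[0,0,-12]},{"offset":[0,0,0],"turn":[0,0,-18]},{"offset":[0,0,0],"turn":[0,0,-24]},{"offset":[0,0,0],"turn":[0,0,-30]},{"offset":[0,0,0],"turn":[0,0,-35]},{"offset":[0,0,0],"turn":[0,0,-38]},{"offset":[0,0,0],"turn":[0,0,-38]},{"offset":[0,0,0],"turn":[0,0,-38]}]'
python3 -c "
from plant import *
s=state();print(s['wrist_force'],s['wrist_torque'])"
```

```text
time: 10.75
tcp_pos: [0.4287, 0.203, 0.0067]
tcp_rot: [-3.14, -0.002, -2.825]
wrist_force: [-4.4, -7.1, 6.3]
gripper_width: 0.0127
grip_force: 30.2
[-4.35729093 -7.13014311  6.26001551] [-1.22729344  0.72030578 -0.34709125]
```

```bash

python3 -m handwheel '[{"offset":[0,0,0],"turn":[0,0,0]},{"offset":[0,0,0],"turn":[0,0,0]},{"offset":[0,0,0],"turn":[0,0,0]},{"offset":[0,0,0],"turn":[0,0,0]},{"offset":[0,0,-0.02],"turn":[0,0,0]},{"offset":[0,0,-0.06],"turn":[0,0,0]},{"offset":[0,0,-0.1],"turn":[0,0,0]},{"offset":[0,0,-0.14],"turn":[0,0,0]},{"offset":[0,0,-0.18],"turn":[0,0,0]},{"offset":[0,0,-0.18],"turn":[0,0,0]}]' 0.035
python3 -c "
from h import *
snap('wrist','w6',None,1);s=state();print(s['tcp_pos'],s['tcp_rot'],proj('w6',[.43,.205,.05]))"
python3 -m handwheel '[{"offset":[0.03,-0.03,0],"turn":[0,0,8]},{"offset":[0.05,-0.07,0],"turn":[0,0,16]},{"offset":[0.07,-0.11,0],"turn":[0,0,24]},{"offset":[0.09,-0.15,0],"turn":[0,0,32]},{"offset":[0.11,-0.19,0],"turn":[0,0,40]},{"offset":[0.12,-0.23,0],"turn":[0,0,48]},{"offset":[0.13,-0.27,0],"turn":[0,0,56]},{"offset":[0.14,-0.31,0],"turn":[0,0,64]},{"offset":[0.15,-0.35,0],"turn":[0,0,72]},{"offset":[0.155,-0.39,0],"turn":[0,0,80]}]' 0.093
```

```text
time: 11.75
tcp_pos: [0.433, 0.2057, 0.1936]
tcp_rot: [3.141, 0.011, -2.824]
wrist_force: [-0.1, 0.2, 0.7]
gripper_width: 0.0352
grip_force: 0.0
[0.4316771  0.20524047 0.19035688] [ 3.14135268  0.00703406 -2.82437267] [[319.94946125 203.32797291]]
time: 12.8
tcp_pos: [0.4027, -0.216, 0.185]
tcp_rot: [-3.141, -0.002, 2.056]
wrist_force: [1.0, 0.9, 0.1]
gripper_width: 0.0932
grip_force: 0.0
```

```bash

python3 -m handwheel '[{"offset":[-0.01,-0.002,0],"turn":[0,0,8]},{"offset":[-0.02,-0.004,0],"turn":[0,0,16]},{"offset":[-0.03,-0.006,0],"turn":[0,0,24]},{"offset":[-0.04,-0.008,0],"turn":[0,0,32]},{"offset":[-0.048,-0.01,0],"turn":[0,0,35.5]},{"offset":[-0.048,-0.01,0],"turn":[0,0,35.5]},{"offset":[-0.048,-0.01,0],"turn":[0,0,35.5]}]'
python3 - <<'E'
from h import *
snap('wrist','w7',None,1);s=state();print(s['tcp_pos'],s['tcp_rot'])
a=cv2.imread('pics/w6_raw.png')[140:300,240:400]; b=cv2.imread('pics/w7_raw.png')
out=np.zeros((600,800,3),np.uint8); out[:480,160:]=b; out[440:600,:160]=a
cv2.imwrite('pics/m7.png',out)
E
```

```text
time: 13.5
tcp_pos: [0.417, -0.2611, 0.1853]
tcp_rot: [-3.14, -0.001, 1.445]
wrist_force: [-1.2, 0.2, 0.2]
gripper_width: 0.0929
grip_force: 0.0
[ 0.41706977 -0.26098599  0.18564775] [-3.14021161e+00 -9.84756305e-04  1.44475424e+00]
```

View pics/m7.png

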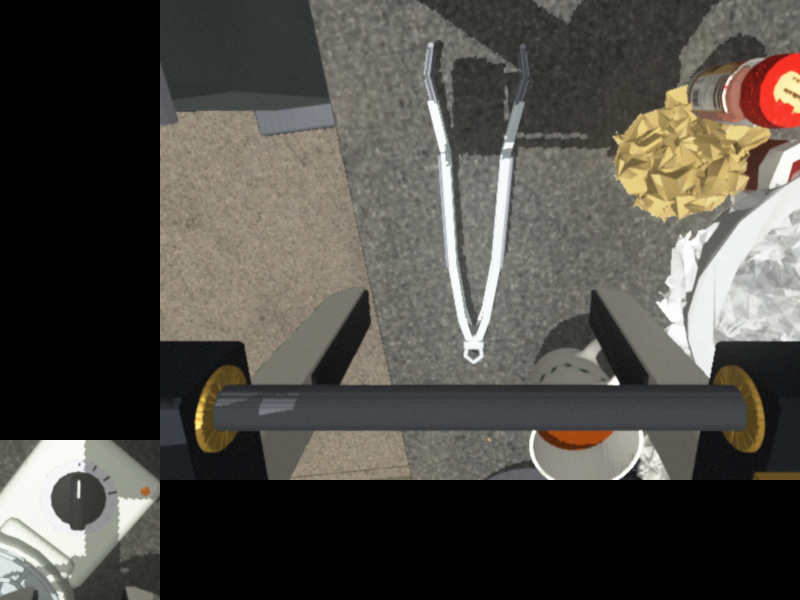

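The dial inset shows the pointer at the most anticlockwise mark, so the cooker is off. Tongs head ends are at (431,44) and (523,46) in the composite, the loop tip is at (474,361), and the sleeves run from about y 152 to 265.

```bash
python3 - <<'E'
from h import *
P=lambda u,v,z: atz('w7',u-160,v,z)
a,b,l=P(431,44,.022),P(523,46,.022),P(474,361,.013)
m=(a+b)/2;d=(m-l)[:2];L=np.linalg.norm(d);u=d/L;print(m,l,'len',L,'yaw',np.arctan2(u[1],u[0]),'gap',np.linalg.norm(a-b))
print('grip',m[:2]-u*.128,l[:2]+u*.159)
c,e=P(445,152,.026),P(510,150,.026); c2,e2=P(449,255,.026),P(501,255,.026)
print('sleeve front',((c+e)/2-m)[:2]@u+.128,'width',np.linalg.norm(c-e),(c+e)/2,'back',np.linalg.norm(c2-e2),(c2+e2)/2)
s=state();Rt=R.from_euler('xyz',s['tcp_rot']);g=np.r_[(m[:2]-u*.128+l[:2]+u*.159)/2,.013];print(g,Rt.inv().apply(g-s['tcp_pos']))
E
```

```text
[ 0.43200972 -0.13467301  0.022     ] [ 0.39274504 -0.41722179  0.013     ] len 0.28526395724270004 yaw 1.4327146049234645 gap 0.07126612098398923
grip [ 0.41439137 -0.26145469] [ 0.41463033 -0.25973517]
sleeve front 0.047526602326453546 width 0.0532694452396351 [ 0.4221797  -0.21455369  0.026     ] back 0.045706769835018035 [ 0.40860409 -0.30358812  0.026     ]
[ 0.41451085 -0.26059493  0.013     ] [-1.03741946e-04 -2.34934639e-03  1.72651145e-01]
```

```bash

python3 -m handwheel '[{"offset":[0,-0.0022,0.04],"turn":[0,0,0.5]},{"offset":[0,-0.0022,0.08],"turn":[0,0,0.5]},{"offset":[0,-0.0022,0.12],"turn":[0,0,0.5]},{"offset":[0,-0.0022,0.16],"turn":[0,0,0.5]},{"offset":[0,-0.0022,0.185],"turn":[0,0,0.5]},{"offset":[0,-0.0022,0.2],"turn":[0,0,0.5]},{"offset":[0,-0.0022,0.208],"turn":[0,0,0.5]},{"offset":[0,-0.0022,0.212],"turn":[0,0,0.5]},{"offset":[0,-0.0022,0.214],"turn":[0,0,0.5]},{"offset":[0,-0.0022,0.214],"turn":[0,0,0.5]}]'
python3 -m handwheel '[{"offset":[0,0,0],"turn":[0,0,0]},{"offset":[0,0,0],"turn":[0,0,0]},{"offset":[0,0,0],"turn":[0,0,0]},{"offset":[0,0,0],"turn":[0,0,0]},{"offset":[0,0,0],"turn":[0,0,0]},{"offset":[0,0,0],"turn":[0,0,0]},{"offset":[0,0,0],"turn":[0,0,0]}]' 0.054 25
```

```text
time: 14.55
tcp_pos: [0.4159, -0.2617, -0.0266]
tcp_rot: [3.14, 0.001, 1.434]
wrist_force: [0.3, -0.1, -0.5]
gripper_width: 0.0928
grip_force: 0.0
time: 15.25
tcp_pos: [0.4153, -0.2613, -0.0273]
tcp_rot: [-3.141, -0.0, 1.434]
wrist_force: [-2.2, 0.3, 3.3]
gripper_width: 0.0544
grip_force: 9.2
```

```bash

python3 -m handwheel '[{"offset":[0,0,-0.005],"turn":[0,0,0]},{"offset":[0,0,-0.02],"turn":[0,0,0]},{"offset":[0,0,-0.04],"turn":[0,0,0]},{"offset":[0,0,-0.065],"turn":[0,0,0]},{"offset":[0,0,-0.09],"turn":[0,0,0]},{"offset":[0,0,-0.115],"turn":[0,0,0]},{"offset":[0,0,-0.14],"turn":[0,0,0]},{"offset":[0,0,-0.16],"turn":[0,0,0]},{"offset":[0,0,-0.172],"turn":[0,0,0]},{"offset":[0,0,-0.178],"turn":[0,0,0]}]'
python3 -m handwheel '[{"offset":[0.015,0.003,0],"turn":[0,0,1]},{"offset":[0.045,0.008,0],"turn":[0,0,4]},{"offset":[0.08,0.014,0],"turn":[0,0,8]},{"offset":[0.12,0.021,0],"turn":[0,0,12]},{"offset":[0.16,0.028,0],"turn":[0,0,16]},{"offset":[0.2,0.035,0],"turn":[0,0,20]},{"offset":[0.24,0.042,0],"turn":[0,0,24]},{"offset":[0.27,0.047,0],"turn":[0,0,26]},{"offset":[0.29,0.051,0],"turn":[0,0,27.5]},{"offset":[0.297,0.052,0],"turn":[0,0,27.7]}]'
python3 -m handwheel '[{"offset":[0,0,0],"turn":[0,0,0]},{"offset":[0,0,0],"turn":[0,0,0]},{"offset":[0,0,0],"turn":[0,0,0]}]'
python3 - <<'E'
from h import *
s=state();T=s['tcp_pos'];Rt=R.from_euler('xyz',s['tcp_rot']);print(T,s['tcp_rot'],s['wrist_force'],s['wrist_torque'])
snap('wrist','w8');snap('scene','s8');snap('side','d8')
tips=T+Rt.apply([.105,0,-.0403]); head=T+Rt.apply([.128,0,-.0403]);egg=[.5685,.1115,.087]
w=cv2.imread('pics/w8_raw.png'); out=np.zeros((600,800,3),np.uint8); out[:330,:640]=w[:330]
for i,f in enumerate(('s8','d8')):
    im=cv2.imread(f'pics/{f}_raw.png'); p=proj(f,egg)[0]; q=proj(f,tips)[0]; x0=max(int(p[0])-60,0);y0=max(int(p[1])-50,0)
    out[330:600,i*400:i*400+390]=cv2.resize(im[y0:y0+90,x0:x0+130],(390,270),interpolation=cv2.INTER_CUBIC)
    print(f,x0,y0,'egg',(p-[x0,y0])*3+[i*400,330],'tips',(q-[x0,y0])*3+[i*400,330])
print('w8 tips',proj('w8',tips),'egg',proj('w8',egg)); cv2.imwrite('pics/m8.png',out)
E
```

```text
time: 16.25
tcp_pos: [0.4158, -0.2617, 0.1519]
tcp_rot: [3.14, 0.001, 1.434]
wrist_force: [0.8, 0.0, -1.4]
gripper_width: 0.0542
grip_force: 8.0
time: 17.25
tcp_pos: [0.5069, 0.0277, 0.1494]
tcp_rot: [-3.14, 0.001, 0.952]
wrist_force: [0.4, 1.1, -2.2]
gripper_width: 0.0543
grip_force: 8.0
time: 17.55
tcp_pos: [0.5071, 0.0247, 0.1504]
tcp_rot: [-3.141, 0.0, 0.95]
wrist_force: [-0.0, 0.0, -1.5]
gripper_width: 0.0544
grip_force: 8.0
[0.50705094 0.02467184 0.15041999] [-3.14140998e+00  4.95340337e-04  9.49690679e-01] [-0.0054768   0.03884047 -1.54680103] [ 0.00033831 -0.00379565 -0.02238412]
s8 182 235 egg [182.44233535 481.65808661] tips [171.20105824 370.38301617]
d8 294 140 egg [582.15020031 481.52313097] tips [582.55581636 400.7686008 ]
w8 tips [[316.79074225  34.35169137]] egg [[316.94084579  61.2303386 ]]
```

View pics/m8.png

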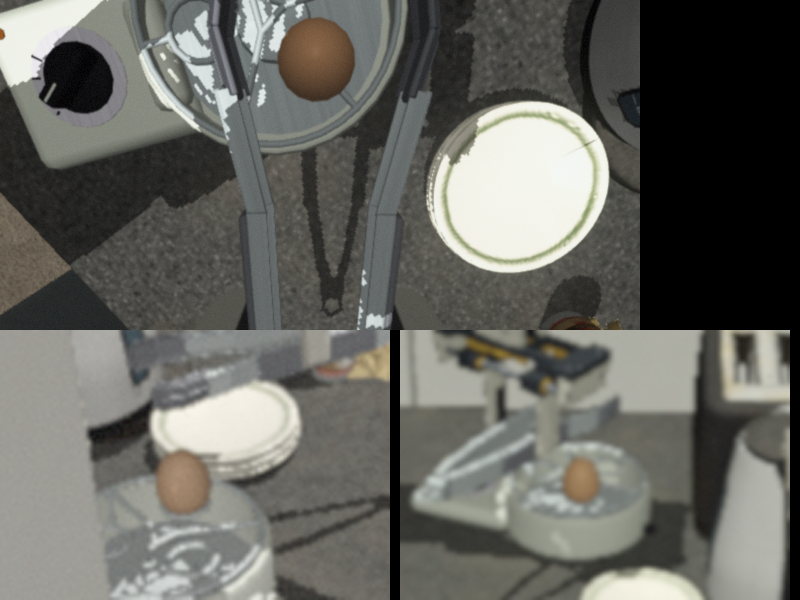

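The wrist view puts the egg at (317,59), against a prediction of (317,61). The tongs heads straddle it, with their rear inner corners at (240,97) and (405,100), which is slightly right of centre. The dial pointer rests at off.

```bash
python3 - <<'E'
from h import *
T=np.array([.50705,.02467,.15042]);Rt=R.from_euler('xyz',[-3.1414,.0005,.9497])
for x in(.0825,.105,.128): print(x,[proj('w8',T+Rt.apply([x,y,-.0533])).round(0).tolist() for y in(-.031,.031)])
z=T[2]+.0533
for p in((240,97),(405,100),(247,212),(395,215),(262,325),(377,325)): print(p,Rt.inv().apply(atz('w8',*p,z)-T).round(4))
e=atz('w8',317,59,.092);print('egg',e,Rt.inv().apply(e-T))
E
```

```text
0.0825 [[[221.0, 104.0]], [[412.0, 104.0]]]
0.105 [[[216.0, 28.0]], [[417.0, 28.0]]]
0.128 [[[211.0, -58.0]], [[422.0, -58.0]]]
(240, 97) [ 0.0846 -0.0247 -0.0533]
(405, 100) [ 0.0837  0.0285 -0.0533]
(247, 212) [ 0.0465 -0.0243 -0.0533]
(395, 215) [ 0.0455  0.0273 -0.0533]
(262, 325) [ 0.0028 -0.0207 -0.0533]
(377, 325) [ 0.0028  0.0226 -0.0533]
egg [0.56894682 0.11201534 0.092     ] [ 0.10708144 -0.00048035  0.05836656]
```

```bash

python3 -m handwheel '[{"offset":[0.001,-0.0027,0.01],"turn":[0,0,0]},{"offset":[0.001,-0.0027,0.02],"turn":[0,0,0]},{"offset":[0.001,-0.0027,0.035],"turn":[0,0,0]},{"offset":[0.001,-0.0027,0.05],"turn":[0,0,0]},{"offset":[0.001,-0.0027,0.065],"turn":[0,0,0]},{"offset":[0.001,-0.0027,0.08],"turn":[0,0,0]},{"offset":[0.001,-0.0027,0.09],"turn":[0,0,0]},{"offset":[0.001,-0.0027,0.097],"turn":[0,0,0]},{"offset":[0.001,-0.0027,0.1],"turn":[0,0,0]},{"offset":[0.001,-0.0027,0.1],"turn":[0,0,0]}]'
python3 -c "
from plant import *
s=state();print(s['wrist_force'],s['wrist_torque'],s['tcp_pos'])"
```

```text
time: 18.7
tcp_pos: [0.5057, 0.0282, 0.0505]
tcp_rot: [-3.141, 0.0, 0.951]
wrist_force: [-0.3, -0.0, -0.7]
gripper_width: 0.0544
grip_force: 8.0
[-0.29001051 -0.03567105 -0.6567419 ] [-0.08449472 -0.06296168 -0.01359008] [0.50570902 0.02820295 0.05046516]
```

```bash

python3 -m handwheel '[{"offset":[-0.001,0,0.001],"turn":[0,0,0]},{"offset":[-0.001,0,0.002],"turn":[0,0,0]},{"offset":[-0.001,0,0.002],"turn":[0,0,0]},{"offset":[-0.001,0,0.002],"turn":[0,0,0]}]' 0.045 14
python3 -m handwheel '[{"offset":[0,0,0],"turn":[0,0,0]},{"offset":[0,0,0],"turn":[0,0,0]},{"offset":[0,0,0],"turn":[0,0,0]},{"offset":[0,0,0],"turn":[0,0,0]}]' 0.036 14
python3 -m handwheel '[{"offset":[0,0,0],"turn":[0,0,0]},{"offset":[0,0,0],"turn":[0,0,0]},{"offset":[0,0,0],"turn":[0,0,0]},{"offset":[0,0,0],"turn":[0,0,0]}]' 0.036 22
python3 -c "
from plant import *
s=state();print(s['wrist_force'],s['wrist_torque'],s['tcp_pos'])"
```

```text
time: 19.1
tcp_pos: [0.5054, 0.0274, 0.0489]
tcp_rot: [3.141, -0.0, 0.951]
wrist_force: [1.0, -0.4, -0.8]
gripper_width: 0.0455
grip_force: 9.3
time: 19.5
tcp_pos: [0.5051, 0.0274, 0.0487]
tcp_rot: [-3.142, -0.0, 0.951]
wrist_force: [-0.5, 0.1, -0.0]
gripper_width: 0.0407
grip_force: 13.9
time: 19.9
tcp_pos: [0.5052, 0.0274, 0.0486]
tcp_rot: [-3.142, -0.0, 0.951]
wrist_force: [-0.9, 0.1, 0.0]
gripper_width: 0.0403
grip_force: 21.9
[-0.8718751   0.10091341  0.04897553] [0.12243054 0.02435731 0.0671481 ] [0.50516042 0.02738589 0.04863157]
```

The tongs stopped at a 40.3 mm opening, so they are holding the egg. Now I'll lift.

```bash

python3 -m handwheel '[{"offset":[0,0,0],"turn":[0,0,0]},{"offset":[0,0,-0.003],"turn":[0,0,0]},{"offset":[0,0,-0.009],"turn":[0,0,0]},{"offset":[0,0,-0.018],"turn":[0,0,0]},{"offset":[0,0,-0.028],"turn":[0,0,0]},{"offset":[0,0,-0.038],"turn":[0,0,0]},{"offset":[0,0,-0.048],"turn":[0,0,0]},{"offset":[0,0,-0.058],"turn":[0,0,0]},{"offset":[0,0,-0.068],"turn":[0,0,0]},{"offset":[0,0,-0.076],"turn":[0,0,0]}]' 0.034 27
python3 -m handwheel '[{"offset":[0,0,-0.009],"turn":[0,0,0]},{"offset":[0,0,-0.016],"turn":[0,0,0]},{"offset":[0,0,-0.021],"turn":[0,0,0]},{"offset":[0,0,-0.024],"turn":[0,0,0]},{"offset":[0,0,-0.025],"turn":[0,0,0]},{"offset":[0,0,-0.025],"turn":[0,0,0]},{"offset":[0,0,-0.025],"turn":[0,0,0]},{"offset":[0,0,-0.025],"turn":[0,0,0]},{"offset":[0,0,-0.025],"turn":[0,0,0]},{"offset":[0,0,-0.025],"turn":[0,0,0]}]'
python3 - <<'E'
from h import *
s=state();T=s['tcp_pos'];Rt=R.from_euler('xyz',s['tcp_rot']);print(T,s['wrist_force'])
out=np.zeros((600,800,3),np.uint8)
for i,n in enumerate(('scene','side')):
    snap(n,n+'9'); im=cv2.imread(f'pics/{n}9_raw.png'); p=proj(n+'9',[.569,.112,.187])[0];x0=max(int(p[0])-45,0);y0=max(int(p[1])-40,0)
    out[:400,i*400:i*400+395]=cv2.resize(im[y0:y0+100,x0:x0+100],(395,400),interpolation=cv2.INTER_CUBIC); print((p-[x0,y0])*4+[i*400,0])
snap('wrist','w9'); out[400:,:640]=cv2.imread('pics/w9_raw.png')[:200]
cv2.imwrite('pics/m9.png',out)
E
```

```text
time: 20.9
tcp_pos: [0.5054, 0.0273, 0.1258]
tcp_rot: [3.141, -0.0, 0.951]
wrist_force: [-1.1, 0.3, -1.9]
gripper_width: 0.0403
grip_force: 26.9
time: 21.9
tcp_pos: [0.5051, 0.0274, 0.1495]
tcp_rot: [-3.141, 0.0, 0.951]
wrist_force: [0.3, 0.5, -2.3]
gripper_width: 0.0405
grip_force: 26.9
[0.50506939 0.0273754  0.1495017 ] [ 0.27254144  0.49797307 -2.30018564]
[181.71448939 160.54616581]
[580.47703036 161.22563364]
```

View pics/m9.png

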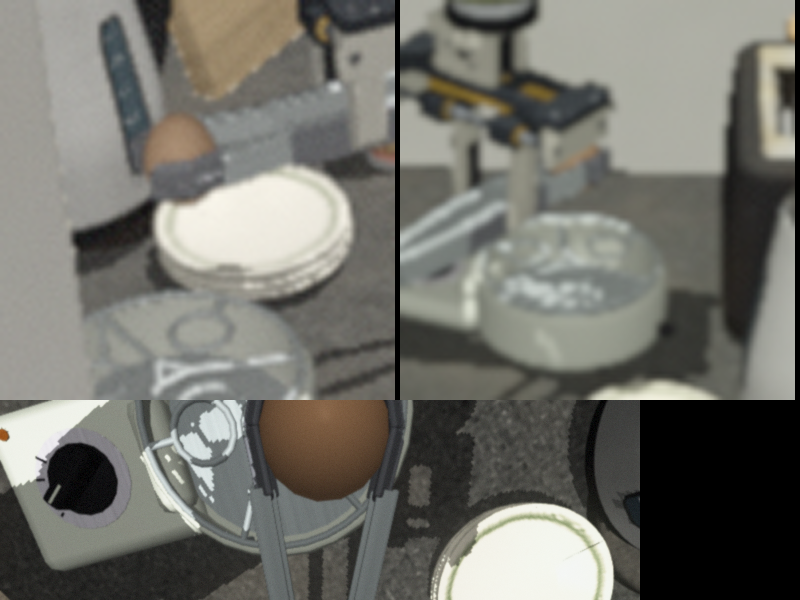

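The egg is held between the cups at scene crop (182,157), about 10 cm above the empty rack, and the dial pointer is at off. Handing in.

```bash
python3 -c "
from plant import *
print(finish_job())"
```

```text
the job is handed in; nothing more can be done
None
```

The job is handed in at about 22 s of the 58 s limit: the dial is off at its end stop, and the egg is held still in the tongs about 10 cm above the rack, with no bystander touched.

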